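# Clamp the bench block in its fixture

## Robot

A 6-joint arm with a two-finger parallel gripper is mounted at the origin on a cart in front of the work surface, level with it; the furniture and walls round the work are solid. World frame = base frame: x ahead of the robot, y to its left, z up, the work surface at z = 0. Lengths are in mm, angles in degrees, forces in N, time in s.
With the tool pointing down it reaches from about 300 to 875 mm from the base axis. Payload 6.4 kg.
Tool frame: the origin (TCP) lies between the finger pads; the fingertips stand 11 mm ahead of it and the grasp point (between the pads) lies 8 mm behind it (tip_extent is the x of the fingertips in the tool frame, in mm); x points along the fingers, z is the direction in which the jaws open and shut, and the axes are right-handed (so a half turn about x gives the same grasp; the last joint's range is limited). The gripper opens to 88 mm and grips with 3 to 60 N. Pads are 18 mm wide; open, the fingers measure 123 mm over their backs; the gripper's body (75 mm by 187 mm) begins 45 mm behind the grasp point.
Start: joints at [-79.544, 10.359, 92.074, -0, 77.567, -11.82], TCP at [217.987, -532.093, 249.714] pointing down, gripper open.
Joint ranges: [-171.53, 171.53], [-51.25, 118.39], [17.06, 147.69], [-65.23, 245.23], [0, 150.52], [-178.68, 178.68]. Speed limits (degrees/s): [147.25, 147.25, 172.46, 180, 180, 180].

## Interface

Orientations are given as [roll, pitch, yaw] about the fixed x, y, z axes, in that order (R = Rz(yaw) Ry(pitch) Rx(roll)).
In Python, from station import * gives the robot as it stands.
- The arm moves only by the shell command python3 -m creep 'ROWS' [OPENING] [FORCE]. ROWS is a JSON object of lists of equal length, an entry for each row: "offset": the shift along the tool's x, y, z scaled (see below), a list of three; "rotation": the turn, a rotation vector about the tool's x, y, z scaled (see below), a list of three. A call has 1 to 20 rows; each row shifts and turns the commanded pose from where the row before left it, along the tool's axes as they then stand; what a row does not reach is not made up. The controller multiplies each number of a shift by 1000 mm and each number of a turn by pi rad. A row lasts 1/8 s, in which the tool goes at most 62.5 mm and 10.7 degrees, less where a joint would pass 70% of its speed; a pose out of reach is approached as far as the arm can. A call with a number of a shift or a turn outside -1 to 1 is refused whole. A call with a gripper value outside its range is refused whole. OPENING is the finger opening in mm, from 0 to 88.1, set as the call begins (- or left out, the last holds). The fingers move at their own pace and stop on an object; FORCE is the grip in N (left out, the last holds). Time passes only in rows, so rows that do not move let the fingers close. It gives the time, the measured TCP pose, the force and the opening at its end, in the units of the state.
- observe(): the state, without advancing time (a new reading comes with each control period).
- grab_frame(name): name is "scene" or "top" or "wrist"; returns a dict with "img" (400x640x3 uint8, red, green, blue), "intrinsics" (3x3 intrinsics, pixels), "extrinsics" (4x4, takes a point from world to camera coordinates). Camera axes: x right, y down, z forward; pixel columns grow to the right and rows downward; lengths in mm; the calibration is good to about 2 mm. A picture is of the moment at which its call begins. There is no depth.
- close_job(): hands the job in, once; it reports no verdict.
The state is a dict: "time": time; "joint_positions": joint angles; "dq": joint speeds; "tau": joint torques, N m; "eef_pos": TCP position; "ee_rot": TCP orientation; "contact_force": force on the tool from outside, world axes, zero at the start; "ft_torque": the same for the moment, N m; "finger_gap": finger opening in mm.
Only numpy, scipy, OpenCV 4.12 (cv2) and the standard library are available. Lean on these libraries where they do the work, as an engineer would, in place of code of your own. Each camera call takes 0.05 s, during which the arm holds its last target.

## Task

With the fingertips, push the steel bench block along its channel until it is fully home against the aluminium stop, while the clamp is still open. Then push the clamp's red handle up and over its dead point, towards the block, until it snaps into lock and the rubber pad holds the block down. Do not pick up or tip the block, leave the things lying around where they are, and finish clear of everything.

Things in the scene. Friction and masses are not known exactly. Their poses are not given: they have to be found in the camera images.
- fixture: Fixture fixed to the table. Origin on the table top under the block's home centre; +x is the way the block is pushed, from the channel's open end to stop and clamp; z up. Wooden base plate, x -100 to 112, y -48 to 48 mm, top at z = 12 mm. Two aluminium rails along x, inner faces at y = -33.5 and 33.5 mm, outer at 43.5 mm, x -100 to 32 mm, top at z = 22 mm.
- stop_face (a point): Middle of the aluminium stop bar's face, which the block must touch: fixture x = 32, y = 0, z = 19 mm. The bar is 87 mm long, 10 mm thick, top at z = 26 mm. Axes as the fixture's.
- bench_block: Steel bench block, 64x64 mm, 18 mm high, 0.45 to 0.7 kg, origin at the centre of its underside, sides along the fixture's x and y. It lies loose on the base plate between the rails (1.5 mm clearance a side), at first 35 to 60 mm short of the stop. Home: its leading face touches the stop, origin at fixture x = 0, z = 12 mm. Sliding it takes about 2 to 7 N.
- clamp_handle (a joint): Angle of the red handle. 0 = open, leaning 65 degrees from upright towards fixture +x; grows as it is pushed up and over towards -x: lean = 1.134 rad minus value. Dead point 1.1 (about upright): before it a spring throws it back open (6 N at the ball, fading to 0 at the dead point), beyond it the handle snaps to the locked stop at 1.4. Starts at 0.
- clamp_pivot (a point): Handle's pivot, fixture x = 84, y = 0, z = 46 mm, its axis along y, between steel cheeks (x 49 to 101, y -15 to 15 mm, up to z = 62 mm). The clamp arm, 14 mm wide, pivots at x = 62, z = 50 mm; open, it stands nearly upright, up to z = 120 mm, reaching back to x = 18 mm at most; linked to the handle, it swings down onto the block.
- clamp_knob (a point): Centre of the red ball, 26 mm diameter, at the handle's end, 95 mm from the pivot; the grip below it is 18 mm thick. In fixture mm: open at x = 170, z = 86; upright at x = 84, z = 141; locked at x = 59, z = 138. Open, it overhangs bare table beyond the base plate, with room for fingers beyond it (larger x).
- clamp_pad: Round rubber pad, 16 mm diameter, on a spring spindle under the end of the clamp arm; origin at the arm's end, 23 mm above the pad's underside. Locked over a block that is home, it presses on the middle of the block's top (z = 30 mm) with about 1.7 N.
- brass_dish: Bystander, loose: brass dish of jump rings, 67 mm across, 15 mm high; origin at the centre of its underside.
- pliers: Bystander, loose: red-handled flat pliers lying on the table, 135 mm long, 12 mm high; origin at the centre of its underside.
- matchbox: Bystander, loose: matchbox, 36x55x15 mm; origin at the centre of its underside.
- solder_coil: Bystander, loose: coil of solder wire, 43x56x9 mm; origin at the centre of its underside.
- charcoal_block: Bystander, loose: black charcoal block, 52x77x26 mm, at the right of the table; origin at the centre of its underside.
- findings_tin: Bystander, loose: red hinged tin, 89x121x35 mm, at the left of the table; origin at the centre of its underside.
There are look-alikes about, which are no part of the job. What is shaped like the bench_block but blue is not meant.

How it is judged (in metres and radians):
On the way, in this order (a step that is already met when the one before it is completed fails the run):
1. the block is home against the stop, with the clamp still open (x of bench_block in the frame of fixture between -0.003 and 0.003 m and y of bench_block in the frame of fixture between -0.004 and 0.004 m and z of bench_block in the frame of fixture between 0.009 and 0.015 m and value of joint clamp_handle below 0.6 rad), for 0.2 s.
2. the handle has snapped past its dead point into lock (value of joint clamp_handle above 1.33 rad), for 0.2 s.
At the end, for the whole second after the job is handed in: The block lies flat on the base plate, within 3 mm of touching the stop; the handle is locked (joint above 1.33 of 1.4) and the pad presses on the block with more than 0.7 N; all at rest (x of bench_block in the frame of fixture between -0.003 and 0.003 m and y of bench_block in the frame of fixture between -0.004 and 0.004 m and z of bench_block in the frame of fixture between 0.009 and 0.015 m and value of joint clamp_handle above 1.33 rad and contact force between clamp_pad and bench_block above 0.7 N and linear speed of bench_block below 0.01 m/s).
It fails at once if the block is lifted (more than 6 mm off the plate) or tipped (more than 0.15 rad) (z of bench_block in the frame of fixture above 0.018 m or angle between bench_block's own z axis and vertical above 0.15 rad).
It fails at once if one of the things lying around is moved by more than 20 mm (distance of any of brass_dish, pliers, matchbox, solder_coil, charcoal_block, findings_tin from where it was at the start of the episode above 0.02 m).
It also fails if it takes over 48 s, if anything falls off the work surface, if the arm or the gripper's body presses on something with over 40 N, if the wrist force passes 120 N, or if a joint passes its speed limit or range.

## Working session

There is one attempt and no reset: what is moved stays moved. The work goes in short steps, Python scripts to look and compute and a shell command to move; the robot and the scene stay as the last step left them, time stands still between calls to the robot, and variables do not carry over. Pictures are saved under pics/ and viewed, and the job is handed in when it is done.

```bash
ls; mkdir -p pics; python3 - <<'E'
from station import *
import cv2,numpy as np
s=observe();print(s)
for n in("scene","top","wrist"):
    f=grab_frame(n);cv2.imwrite(f"pics/{n}0.png",f["img"][:,:,::-1]);print(n,np.round(f["intrinsics"],1).tolist(),np.round(f["extrinsics"],3).tolist())
    np.savez(f"pics/{n}0.npz",**f)
E
```

```text
pics
{'time': 0.0, 'joint_positions': array([-7.95430145e+01,  1.04020603e+01,  9.21306835e+01,  3.16157439e-04,
        7.75671701e+01, -1.18185117e+01]), 'dq': array([-0.10760005,  0.07203335, -0.06321485, -0.06355744,  0.10259856,
       -0.07917982]), 'tau': array([ 9.19600207e-04, -4.33872700e+01, -3.41846788e+01,  7.02572241e-02,
        3.85366345e-02, -1.20238878e-04]), 'eef_pos': array([ 217.89782369, -531.56292526,  248.81668748]), 'ee_rot': array([168.00450799,  89.90008554, 100.27993682]), 'contact_force': array([ 0.74259748, -0.4923161 , -0.78945989]), 'ft_torque': array([0.02702279, 0.00902383, 0.02740716]), 'finger_gap': 88.03589439568525}
scene [[461.8, 0.0, 320.3], [0.0, 461.8, 196.5], [0.0, 0.0, 1.0]] [[-0.857, -0.514, 0.015, 478.69], [-0.333, 0.531, -0.779, 249.493], [0.393, -0.673, -0.627, 1112.786], [0.0, 0.0, 0.0, 1.0]]
top [[466.4, 0.0, 323.3], [0.0, 466.4, 199.3], [0.0, 0.0, 1.0]] [[0.107, -0.994, 0.006, -60.009], [-0.973, -0.106, -0.205, 569.076], [0.205, 0.016, -0.979, 1524.983], [0.0, 0.0, 0.0, 1.0]]
wrist [[347.9, 0.0, 318.3], [0.0, 347.9, 195.7], [0.0, 0.0, 1.0]] [[0.38, -0.925, -0.002, -574.471], [-0.882, -0.363, 0.3, -41.679], [-0.278, -0.112, -0.954, 392.881], [0.0, 0.0, 0.0, 1.0]]
```

View pics/scene0.png

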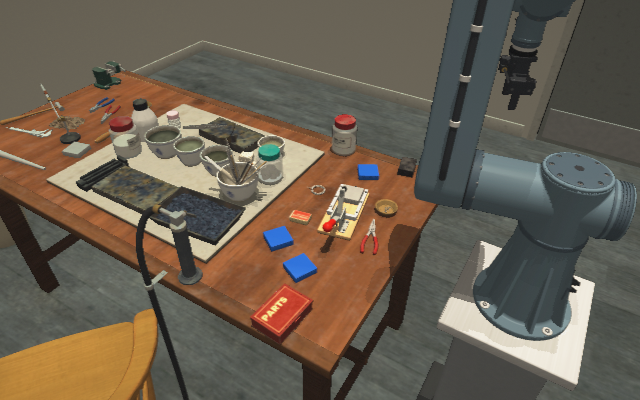

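View pics/top0.png

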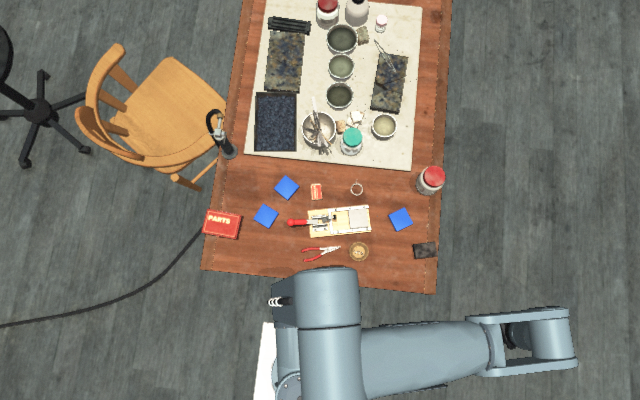

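View pics/wrist0.png

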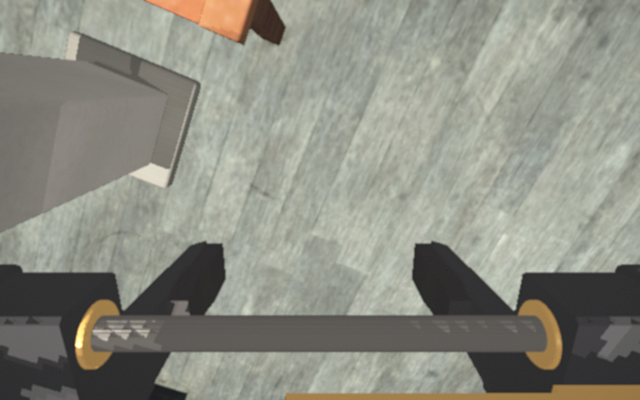

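```bash
python3 - <<'E'
import cv2
a=cv2.imread("pics/top0.png")[165:275,190:450];cv2.imwrite("pics/topz.png",cv2.resize(a,None,fx=3,fy=3,interpolation=cv2.INTER_CUBIC))
a=cv2.imread("pics/scene0.png")[145:295,240:440];cv2.imwrite("pics/scz.png",cv2.resize(a,None,fx=4,fy=4,interpolation=cv2.INTER_CUBIC))
E
```

```text
(no output)
```

View pics/topz.png

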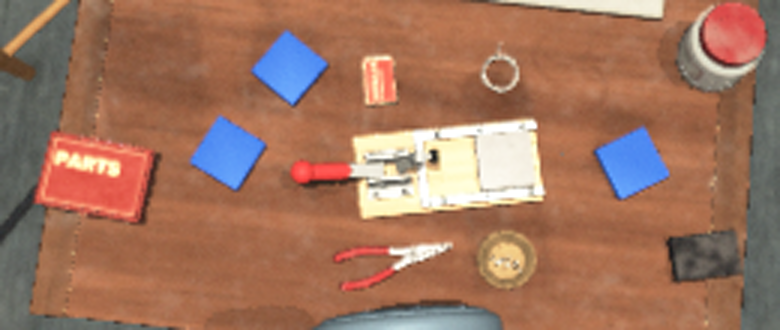

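View pics/scz.png

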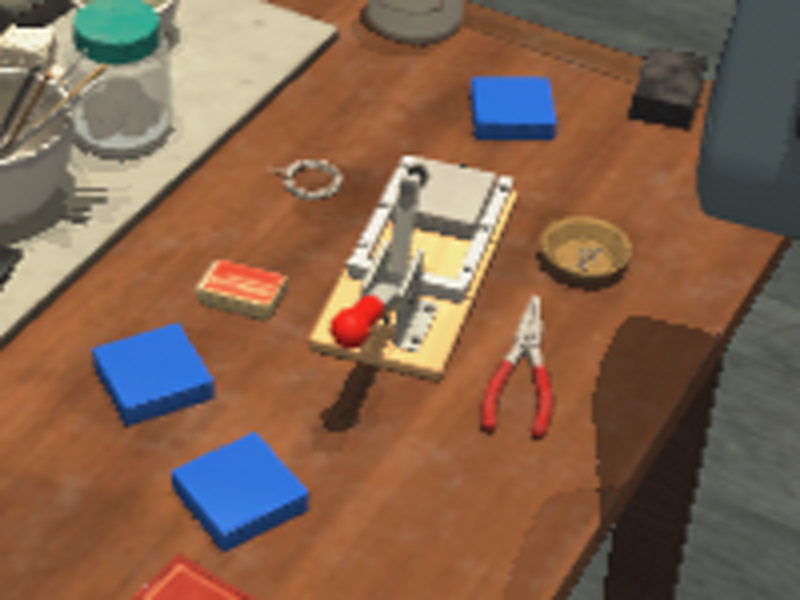

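```bash
cat > h.py <<'E'
import numpy as np,cv2
from scipy.optimize import least_squares
def load(n):
    d=np.load(f"pics/{n}.npz");return d["intrinsics"],d["extrinsics"],d["img"]
def proj(K,E,P):
    P=np.atleast_2d(P);c=P@E[:3,:3].T+E[:3,3];u=c@K.T;return u[:,:2]/u[:,2:]
def unproj(K,E,px,z):
    d=E[:3,:3].T@np.linalg.solve(K,[px[0],px[1],1]);o=-E[:3,:3].T@E[:3,3];return o+d*(z-o[2])/d[2]
def fx2w(p,P):
    P=np.atleast_2d(np.asarray(P,float));c,s=np.cos(p[2]),np.sin(p[2])
    return np.c_[p[0]+c*P[:,0]-s*P[:,1],p[1]+s*P[:,0]+c*P[:,1],P[:,2]]
E
cat > fit.py <<'E'
from h import *
T=load("top0");S=load("scene0")
tz=lambda a:np.array(a)/3+[190,165]
sz=lambda a:np.array(a)/4+[240,145]
obs=[(T,(112,48,12),tz((360,217))),(T,(112,-48,12),tz((353,137))),(T,(-100,48,12),tz((545,199))),(T,(170,0,86),tz((302,172))),
(T,(-100,-43.5,22),tz((537,121))),
(S,(112,-48,12),sz((312,343))),(S,(112,48,12),sz((440,376))),(S,(-100,48,12),sz((517,195))),(S,(170,0,86),sz((351,327)))]
f=lambda p:np.concatenate([(proj(c[0],c[1],fx2w(p,P))[0]-o) for c,P,o in obs])
r=least_squares(f,[550,0,1.57],loss="soft_l1");p=r.x
print(p,np.degrees(p[2]));print(np.round(f(p).reshape(-1,2),1))
for q in [(477,137),(535,132),(537,187),(480,192)]:
    w=unproj(T[0],T[1],tz(q),30);c,s=np.cos(p[2]),np.sin(p[2]);d=w[:2]-p[:2];print(c*d[0]+s*d[1],-s*d[0]+c*d[1])
np.save("p.npy",p)
# bystanders (top)
for n,q in dict(dish=(507,260),match=(380,80),coil=(500,72),pl1=(340,258),pl2=(345,287),pl3=(452,245),blue1=(228,153),blue2=(632,163)).items(): print(n,np.round(unproj(T[0],T[1],tz(q),10)))
for n,P in dict(knob=(170,0,86),stop=(32,0,19),open=(-100,0,12),beyond=(-150,0,12)).items(): print(n,np.round(fx2w(p,P)[0]))
img=np.ascontiguousarray(T[2][:,:,::-1])
E
python3 fit.py
```

```text
[512.54399883 -65.9906972    1.77941169] 101.95277999645079
[[-0.2  0.5]
 [-0.5 -0.1]
 [-0.7  0.3]
 [-0.2  0.1]
 [-0.9 -0.1]
 [-0.8 -1.7]
 [ 0.5 -1.7]
 [ 0.5 -1.8]
 [ 0.  -0.1]]
-31.34288443210947 -29.693287546772243
-98.34840711686327 -28.795462403477796
-92.87403638530078 34.75750555798843
-27.55212134947461 33.917825919296874
dish [ 413. -139.   10.]
match [607.  28.  10.]
coil [ 632. -111.   10.]
pl1 [395.  51.  10.]
pl2 [363.  41.  10.]
pl3 [424. -75.  10.]
blue1 [502. 194.  10.]
blue2 [ 541. -273.   10.]
knob [477. 100.  86.]
stop [506. -35.  19.]
open [ 533. -164.   12.]
beyond [ 544. -213.   12.]
```

```bash
cat >> h.py <<'E'
from scipy.spatial.transform import Rotation as Rn
def Rtool(s): return Rn.from_euler("xyz",s["ee_rot"],degrees=True)
def plan(s,target,Rt):
    """number of rows: rotate first considered about TCP with offset in tool axes of each row"""
    R=Rtool(s);d=np.asarray(target)-s["eef_pos"]
    rv=(R.inv()*Rt).as_rotvec();return d,R.inv().apply(d),rv/np.pi,np.degrees(np.linalg.norm(rv))
def Rtilt(p,th,flip=1):
    # x = fingers: down, tilted th deg toward fixture -x ; z = flip*fixture y
    fx=np.array([np.cos(p[2]),np.sin(p[2]),0]);fy=np.array([-fx[1],fx[0],0]);t=np.radians(th)
    x=-np.sin(t)*fx-np.cos(t)*np.array([0,0,1]);z=flip*fy;return Rn.from_matrix(np.c_[x,np.cross(z,x),z])
E
python3 - <<'E'
from station import *
from h import *
s=observe();R=Rtool(s);print(np.round(R.as_matrix(),2))
K,E,_=load("wrist0");c=-E[:3,:3].T@E[:3,3];print("cam in tool",R.inv().apply(c-s["eef_pos"]))
p=np.load("p.npy")
for f in(1,-1):
    t=fx2w(p,(-125,0,200))[0];print(f,t,np.round(Rtilt(p,0,f).as_matrix(),2).tolist(),plan(s,t,Rtilt(p,0,f)))
E
```

```text
[[-0.    0.93  0.38]
 [ 0.    0.38 -0.93]
 [-1.    0.   -0.  ]]
cam in tool [-136.98011317   78.52478437    0.44212151]
1 [ 538.43218449 -188.28052443  200.        ] [[0.0, 0.21, -0.98], [0.0, -0.98, -0.21], [-1.0, 0.0, -0.0]] (array([320.52529854, 343.42149534, -49.04570555]), array([  49.40979769,  426.76065632, -196.25056894]), array([ 5.57334408e-01, -3.69689536e-04,  2.89273980e-04]), np.float64(100.32022899922909))
-1 [ 538.43218449 -188.28052443  200.        ] [[0.0, -0.21, 0.98], [0.0, 0.98, 0.21], [-1.0, 0.0, -0.0]] (array([320.52529854, 343.42149534, -49.04570555]), array([  49.40979769,  426.76065632, -196.25056894]), array([-4.42665440e-01, -2.75373037e-04, -3.51924256e-04]), np.float64(79.67981971497981))
```

```bash
python3 - <<'E'
from station import *
from h import *
s=observe();p=np.load("p.npy");t=fx2w(p,(-150,0,220))[0]
d,o,rv,a=plan(s,t,Rtilt(p,-12,-1));print(t,np.round(o/1000/10,4),np.round(rv/10,4),a)
E
```

```text
[ 543.60982163 -212.73848987  220.        ] [ 0.0029  0.0422 -0.0172] [-0.0441  0.0046  0.0055] 80.41981459892334
```

```bash
python3 -m creep '{"offset":[[0.0029,0.0422,-0.0172],[0.0029,0.0422,-0.0172],[0.0029,0.0422,-0.0172],[0.0029,0.0422,-0.0172],[0.0029,0.0422,-0.0172],[0.0029,0.0422,-0.0172],[0.0029,0.0422,-0.0172],[0.0029,0.0422,-0.0172],[0.0029,0.0422,-0.0172],[0.0029,0.0422,-0.0172]],"rotation":[[0,0,0],[0,0,0],[0,0,0],[0,0,0],[0,0,0],[0,0,0],[0,0,0],[0,0,0],[0,0,0],[0,0,0]]}' 0 20
python3 -m creep '{"offset":[[0,0,0],[0,0,0],[0,0,0],[0,0,0],[0,0,0],[0,0,0],[0,0,0],[0,0,0],[0,0,0],[0,0,0],[0,0,0],[0,0,0]],"rotation":[[-0.0441,0.0046,0.0055],[-0.0441,0.0046,0.0055],[-0.0441,0.0046,0.0055],[-0.0441,0.0046,0.0055],[-0.0441,0.0046,0.0055],[-0.0441,0.0046,0.0055],[-0.0441,0.0046,0.0055],[-0.0441,0.0046,0.0055],[-0.0441,0.0046,0.0055],[-0.0441,0.0046,0.0055],[0,0,0],[0,0,0]]}'
cat > snap.py <<'E'
import sys
from station import *
from h import *
i=sys.argv[1]
for n in sys.argv[2:]:
    f=grab_frame(n);cv2.imwrite(f"pics/{n}{i}.png",f["img"][:,:,::-1]);np.savez(f"pics/{n}{i}.npz",**f)
s=observe();p=np.load("p.npy");d=s["eef_pos"]-[p[0],p[1],0];c,q=np.cos(p[2]),np.sin(p[2])
tip=Rtool(s).apply([11,0,0])
d2=d+tip
print(s["time"],"J",np.round(s["joint_positions"]),"tcp fix",np.round([c*d[0]+q*d[1],-q*d[0]+c*d[1],d[2]],1),"tip fix",np.round([c*d2[0]+q*d2[1],-q*d2[0]+c*d2[1],d2[2]],1),"F",np.round(s["contact_force"],1))
E
python3 snap.py 1 wrist scene top
```

```text
time: 1.4
eef_pos: [544.1, -211.7, 220.4]
ee_rot: [-136.0, 90.0, 156.3]
contact_force: [0.8, -0.3, 0.2]
finger_gap: 0.4
time: 2.9
eef_pos: [543.2, -212.9, 220.5]
ee_rot: [90.2, 78.1, 102.0]
contact_force: [0.1, -0.1, 0.5]
finger_gap: 0.3
3.05 J [-37.  18.  87.   8.  84. -50.] tcp fix [-150.     0.4  220.7] tip fix [-147.7    0.4  210. ] F [ 0.1 -0.2  0.7]
```

View pics/wrist1.png

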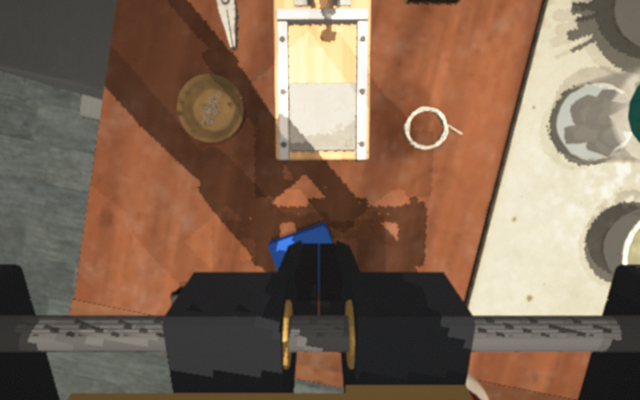

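View pics/scene1.png

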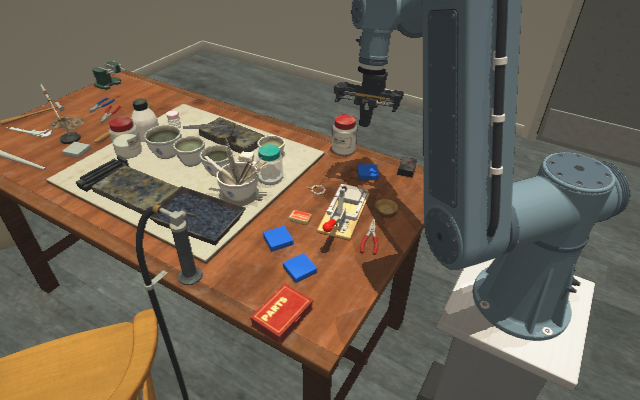

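```bash
python3 - <<'E'
import cv2
a=cv2.imread("pics/wrist1.png")[0:190,230:420];cv2.imwrite("pics/w1z.png",cv2.resize(a,None,fx=3,fy=3,interpolation=cv2.INTER_CUBIC))
E
```

```text
(no output)
```

View pics/w1z.png

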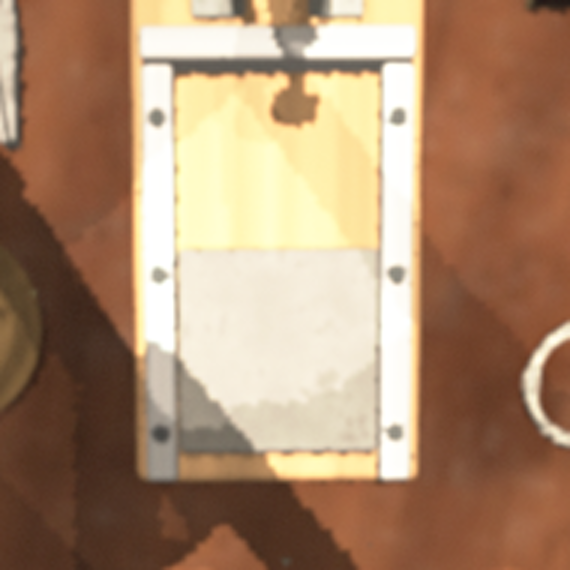

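```bash
python3 - <<'E'
from h import *
W=load("wrist1");p0=np.load("p.npy")
wz=lambda a:np.array(a)/3+[230,0]-[1/3,1/3]
# fixture +y is at image left (tool z=-fy)
obs=[((-100,43.5,22),(147,480)),((-100,33.5,22),(177,480)),((-100,-33.5,22),(382,480)),((-100,-43.5,22),(411,480)),
((32,43.5,26),(141,58)),((32,-43.5,26),(415,57)),((42,43.5,26),(142,29)),((42,-43.5,26),(414,28))]
f=lambda p:np.concatenate([(proj(W[0],W[1],fx2w(p,P))[0]-wz(o)) for P,o in obs])
r=least_squares(f,p0);p=r.x;print(p0,p,np.degrees(p[2]));print(np.round(f(p).reshape(-1,2),1).tolist())
for q in [(176,250),(380,250),(380,452),(176,452)]:
    w=unproj(W[0],W[1],wz(q),30);c,s=np.cos(p[2]),np.sin(p[2]);d=w[:2]-p[:2];print(c*d[0]+s*d[1],-s*d[0]+c*d[1])
np.save("pw.npy",p)
E
```

```text
[512.54399883 -65.9906972    1.77941169] [516.80589759 -64.64781566   1.78191599] 102.09626594381764
[[0.4, 0.0], [0.4, -0.0], [-0.7, -0.3], [-0.3, -0.3], [-0.1, 0.8], [0.2, 0.8], [-0.6, -0.5], [0.7, -0.6]]
-27.316234947078794 32.692475363985245
-27.567866108097235 -32.17969124084212
-91.29895292718192 -32.61128211833421
-91.05001274451983 33.461253692409485
```

```bash
python3 - <<'E'
from station import *
from h import *
p=np.array([515.3,-65.1,1.781]);np.save("p.npy",p)
s=observe();Rt=Rtilt(p,-12,-1)
for z in (60,19):
    t=fx2w(p,(-114,0,z))[0]-Rt.apply([11,0,0]);d,o,rv,a=plan(s,t,Rt);print(z,np.round(o/1000,4),np.round(rv,4),a)
E
```

```text
60 [0.1538 0.0024 0.0035] [-0.0008  0.      0.0006] 0.1879334349216318
19 [ 0.1939 -0.006   0.0035] [-0.0008  0.      0.0006] 0.1879334349216318
```

```bash
python3 -m creep '{"offset":[[0.035,0.0006,0.0007],[0.035,0.0006,0.0007],[0.035,0.0006,0.0007],[0.035,0.0006,0.0007],[0.014,0,0.0007],[0.02,-0.0042,0],[0.02,-0.0042,0],[0,0,0],[0,0,0]],"rotation":[[0,0,0],[0,0,0],[0,0,0],[0,0,0],[0,0,0],[0,0,0],[0,0,0],[0,0,0],[0,0,0]]}'; python3 snap.py 2 wrist scene
```

```text
time: 4.18
eef_pos: [540.0, -179.3, 30.0]
ee_rot: [89.9, 78.1, 101.9]
contact_force: [-0.2, 0.2, -0.2]
finger_gap: 0.8
4.275 J [-35.  30.  95.   9.  64. -51.] tcp fix [-117.    -0.5   30.5] tip fix [-114.8   -0.5   19.7] F [-0.5 -0.3  0.6]
```

View pics/wrist2.png

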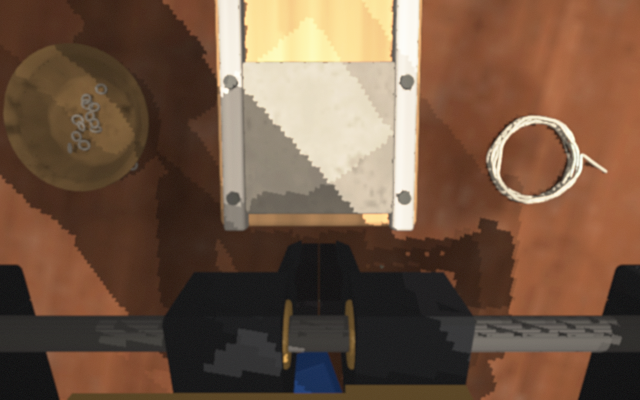

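```bash
python3 -m creep '{"offset":[[0.00104,0.0049,0],[0.00104,0.0049,0],[0.00104,0.0049,0],[0.00104,0.0049,0],[0.00104,0.0049,0],[0.00104,0.0049,0],[0.00104,0.0049,0],[0.00104,0.0049,0],[0.00104,0.0049,0],[0.00104,0.0049,0],[0.00104,0.0049,0],[0.00104,0.0049,0],[0,0,0]],"rotation":[[0,0,0],[0,0,0],[0,0,0],[0,0,0],[0,0,0],[0,0,0],[0,0,0],[0,0,0],[0,0,0],[0,0,0],[0,0,0],[0,0,0],[0,0,0]]}'; python3 snap.py 3 wrist scene
```

```text
time: 5.9
eef_pos: [527.1, -119.5, 29.7]
ee_rot: [90.0, 78.1, 102.0]
contact_force: [0.8, -2.5, 2.0]
finger_gap: 0.2
6.0 J [-30.  27. 100.  10.  61. -48.] tcp fix [-55.7  -0.1  29.6] tip fix [-53.5  -0.1  18.8] F [ 1.6 -1.6  1.6]
```

View pics/wrist3.png

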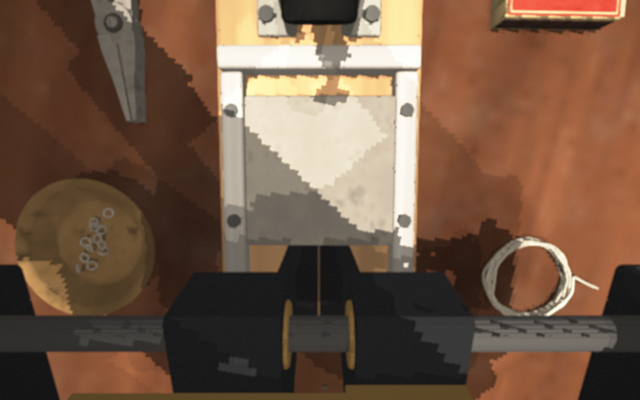

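View pics/scene3.png

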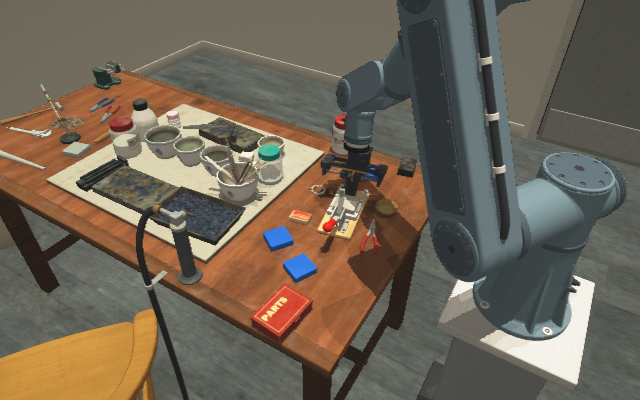

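```bash
python3 -m creep '{"offset":[[0.0006,0.0029,0],[0.0006,0.0029,0],[0.0006,0.0029,0],[0.0002,0.001,0],[0,0,0]],"rotation":[[0,0,0],[0,0,0],[0,0,0],[0,0,0],[0,0,0]]}'; python3 -m creep '{"offset":[[0.0002,0.001,0],[0,0,0]],"rotation":[[0,0,0],[0,0,0]]}'; python3 snap.py 4 wrist
```

```text
time: 6.62
eef_pos: [525.2, -110.6, 29.6]
ee_rot: [90.0, 78.1, 102.0]
contact_force: [1.0, -4.4, 0.7]
finger_gap: 0.7
time: 6.88
eef_pos: [525.0, -109.6, 29.6]
ee_rot: [90.0, 78.1, 102.0]
contact_force: [2.0, -5.2, 1.9]
finger_gap: 0.5
6.925 J [-30.  27. 101.  10.  61. -47.] tcp fix [-45.5  -0.2  29.6] tip fix [-43.3  -0.2  18.9] F [ 1.1 -4.   2. ]
```

```bash
python3 - <<'E'
import cv2
a=cv2.imread("pics/wrist4.png")[20:270,200:440];cv2.imwrite("pics/w4z.png",cv2.resize(a,None,fx=2.3,fy=2.3,interpolation=cv2.INTER_CUBIC))
E
```

```text
(no output)
```

View pics/w4z.png

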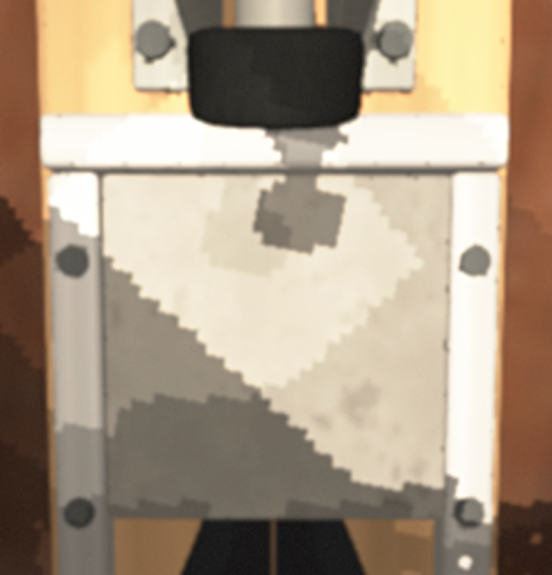

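```bash
for i in 1; do python3 -m creep '{"offset":[[0.0002,0.001,0],[0,0,0]],"rotation":[[0,0,0],[0,0,0]]}'; done; python3 -m creep '{"offset":[[0.0002,0.001,0],[0,0,0]],"rotation":[[0,0,0],[0,0,0]]}'; python3 -m creep '{"offset":[[0.0002,0.001,0],[0,0,0]],"rotation":[[0,0,0],[0,0,0]]}'
```

```text
time: 7.18
eef_pos: [524.7, -108.5, 29.6]
ee_rot: [90.0, 78.1, 102.0]
contact_force: [0.7, -4.2, 0.9]
finger_gap: 0.4
time: 7.42
eef_pos: [524.6, -107.8, 29.7]
ee_rot: [90.0, 78.2, 102.0]
contact_force: [2.1, -5.6, 1.3]
finger_gap: 0.6
time: 7.68
eef_pos: [524.7, -107.6, 29.8]
ee_rot: [89.9, 78.2, 101.8]
contact_force: [1.7, -8.2, 0.7]
finger_gap: 0.1
```

```bash
python3 -m creep '{"offset":[[0.0002,0.001,0],[0,0,0],[0,0,0]],"rotation":[[0,0,0],[0,0,0],[0,0,0]]}'; python3 -m creep '{"offset":[[0.0002,0.001,0],[0,0,0],[0,0,0]],"rotation":[[0,0,0],[0,0,0],[0,0,0]]}'; python3 -m creep '{"offset":[[0.0002,0.001,0],[0,0,0],[0,0,0]],"rotation":[[0,0,0],[0,0,0],[0,0,0]]}';python3 snap.py 5 wrist
python3 - <<'E'
import cv2
a=cv2.imread("pics/wrist5.png")[20:270,200:440];cv2.imwrite("pics/w5z.png",cv2.resize(a,None,fx=2.3,fy=2.3,interpolation=cv2.INTER_CUBIC))
E
```

```text
time: 8.05
eef_pos: [524.8, -107.4, 29.8]
ee_rot: [89.8, 78.3, 101.7]
contact_force: [0.5, -11.9, -0.3]
finger_gap: 0.1
time: 8.43
eef_pos: [524.7, -107.3, 29.9]
ee_rot: [89.7, 78.4, 101.6]
contact_force: [1.2, -14.6, -2.1]
finger_gap: 0.6
time: 8.8
eef_pos: [524.8, -107.2, 30.0]
ee_rot: [89.6, 78.5, 101.5]
contact_force: [0.9, -17.7, -2.5]
finger_gap: -0.0
8.85 J [-29.  26. 101.  10.  60. -47.] tcp fix [-43.2  -0.5  30. ] tip fix [-41.   -0.5  19.2] F [  1.6 -17.7  -2.9]
```

View pics/w5z.png

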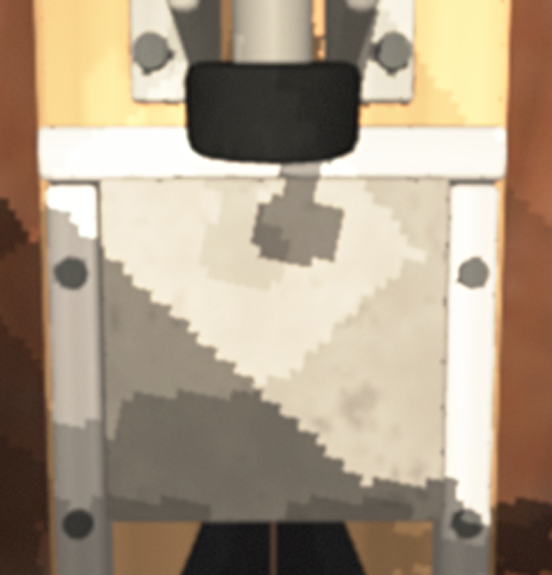

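```bash
python3 -m creep '{"offset":[[-0.0025,-0.0117,0],[-0.0042,-0.0196,0],[-0.0284,0.006,0],[-0.0391,0.0083,0],[-0.0391,0.0083,0],[-0.0391,0.0083,0],[-0.0391,0.0083,0],[0,0,0]],"rotation":[[0,0,0],[0,0,0],[0,0,0],[0,0,0],[0,0,0],[0,0,0],[0,0,0],[0,0,0]]}'; python3 snap.py 6 wrist scene
python3 - <<'E'
from station import *
from h import *
p=np.load("p.npy");s=observe();Rt=Rtilt(p,30,-1)
d,o,rv,a=plan(s,s["eef_pos"],Rt);print(rv,a)
# final approach target tips
n=np.array([-np.cos(np.radians(30)),np.sin(np.radians(30))]);d=np.array([-.5,-.866])
b=np.array([170,86]);tip=b-22*n+18*d;print("contact tip",tip)
t=fx2w(p,(tip[0]+45,0,200))[0]-Rt.apply([11,0,0]);dd=t-s["eef_pos"];print("dw",dd,"tool",Rtool(s).inv().apply(dd)/1000)
E
```

```text
time: 9.85
eef_pos: [531.9, -135.5, 222.0]
ee_rot: [88.8, 78.3, 100.8]
contact_force: [0.3, 0.6, -0.5]
finger_gap: 0.6
9.95 J [-32.  13.  94.   9.  82. -45.] tcp fix [-7.090e+01  1.000e-01  2.182e+02] tip fix [-6.860e+01  1.000e-01  2.075e+02] F [-0.7  0.2  0.2]
[-0.00040167 -0.00030014 -0.23299674] 41.939509711712404
contact tip [180.05255888  59.412     ]
dw [-62.79183422 294.86073628  -8.70143674] tool [ 7.08810693e-02  2.93150428e-01 -2.89079371e-04]
```

View pics/wrist6.png

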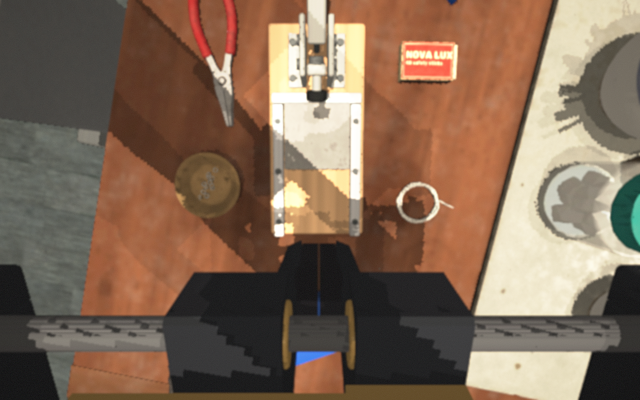

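View pics/scene6.png

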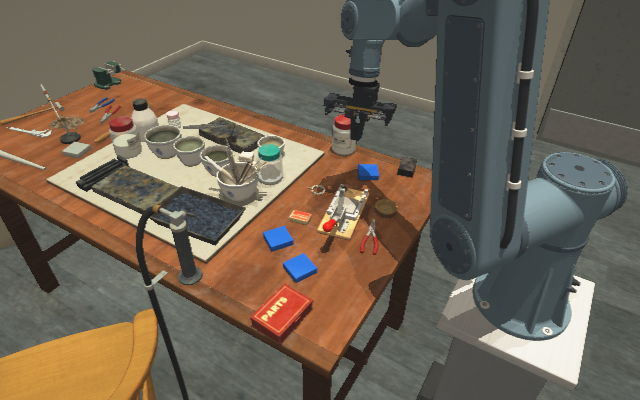

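```bash
python3 -m creep '{"offset":[[0.0089,0.0366,0],[0.0089,0.0366,0],[0.0089,0.0366,0],[0.0089,0.0366,0],[0.0089,0.0366,0],[0.0089,0.0366,0],[0.0089,0.0366,0],[0.0089,0.0366,0],[0,0,0],[0,0,0],[0,0,0],[0,0,0],[0,0,0],[0,0,0],[0,0,0]],"rotation":[[0,0,0],[0,0,0],[0,0,0],[0,0,0],[0,0,0],[0,0,0],[0,0,0],[0,0,0],[0,0,-0.0466],[0,0,-0.0466],[0,0,-0.0466],[0,0,-0.0466],[0,0,-0.0466],[0,0,0],[0,0,0]]}'; python3 snap.py 7 wrist scene top
```

```text
time: 11.82
eef_pos: [467.3, 160.0, 208.3]
ee_rot: [-90.3, 60.1, -78.3]
contact_force: [0.6, 0.2, 0.0]
finger_gap: 0.5
11.975 J [ 22.  10. 102. -30.  76.  20.] tcp fix [229.4  -0.7 209.6] tip fix [223.9  -0.7 200. ] F [0.4 0.6 0.4]
```

View pics/wrist7.png

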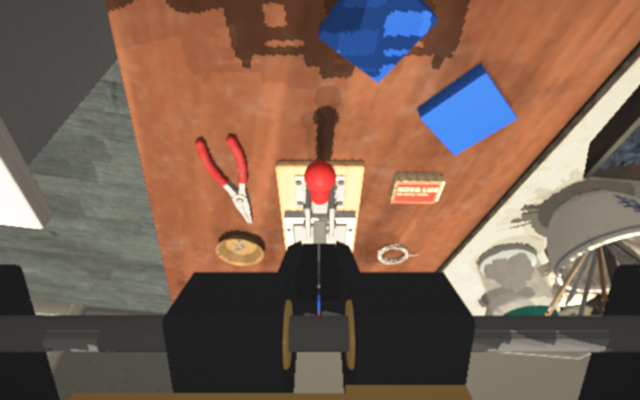

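View pics/scene7.png

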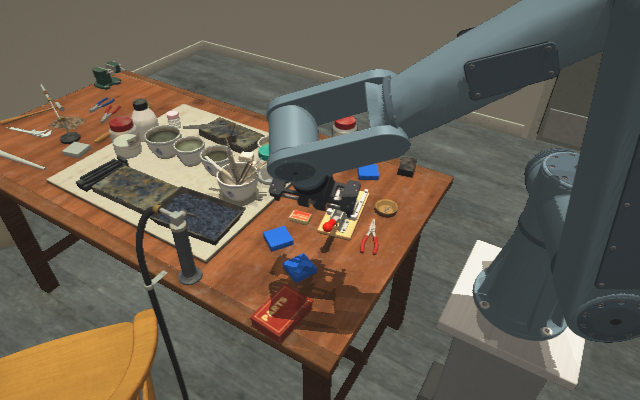

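```bash
python3 - <<'E'
from station import *
from h import *
p=np.load("p.npy");W=load("wrist7")
print(proj(W[0],W[1],fx2w(p,(170,0,86))))
hsv=cv2.cvtColor(W[2],cv2.COLOR_RGB2HSV);m=((hsv[...,0]<6)|(hsv[...,0]>174))&(hsv[...,1]>180)&(hsv[...,2]>80);m[:, :290]=0;m[:,350:]=0;ys,xs=np.nonzero(m);print(xs.mean(),xs.min(),xs.max(),ys.min(),ys.max())
w=unproj(W[0],W[1],(319,174),86);d=w[:2]-p[:2];c,s=np.cos(p[2]),np.sin(p[2]);print("ball fix",c*d[0]+s*d[1],-s*d[0]+c*d[1])
st=observe();print(plan(st,st["eef_pos"],Rtilt(p,30,-1))[2:])
E
```

```text
[[317.52723126 174.45686691]]
319.8058103975535 305 334 160 202
ball fix 170.5116630481014 -1.1861413610440792
(array([-0.00085079, -0.00047057, -0.00020797]), np.float64(0.17896486731629804))
```

Aligned within ~1 mm (ball at pixel 319,175; predicted 317.5,174.5). Descend beyond the ball.

```bash
python3 -m creep '{"offset":[[0.026,0.015,0],[0.026,0.015,0],[0.026,0.015,0],[0.026,0.015,0],[0.0173,0.01,0],[0,0,0],[0,0,0]],"rotation":[[0,0,0],[0,0,0],[0,0,0],[0,0,0],[0,0,0],[0,0,0],[0,0,0]]}'; python3 snap.py 8 wrist scene
```

```text
time: 12.85
eef_pos: [468.6, 160.2, 70.3]
ee_rot: [-89.9, 60.0, -77.9]
contact_force: [0.8, 1.3, 0.3]
finger_gap: 0.6
12.95 J [ 22.  23. 105. -34.  62.  29.] tcp fix [230.2  -1.5  70.6] tip fix [224.7  -1.5  61. ] F [-0.6  0.5  0.5]
```

View pics/wrist8.png

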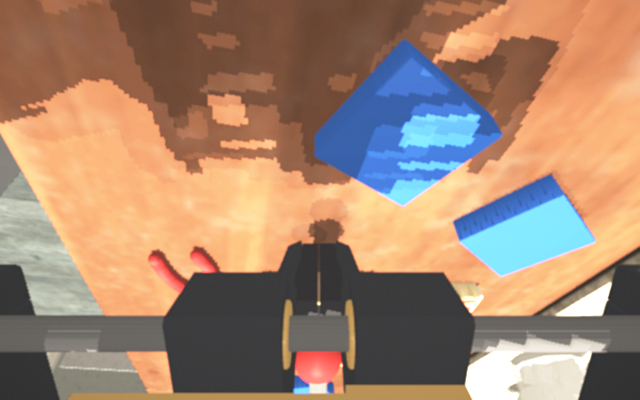

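View pics/scene8.png

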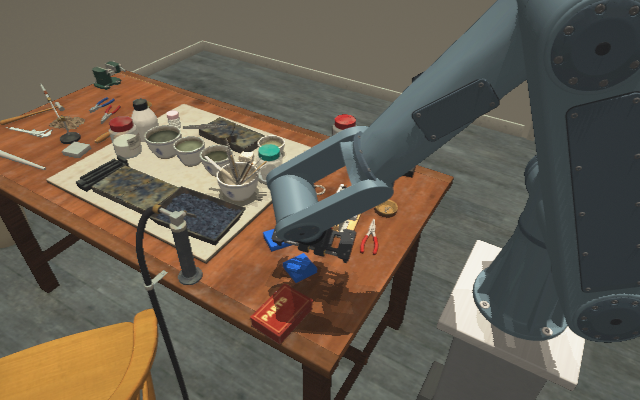

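```bash
python3 -m creep '{"offset":[[0.004,-0.0069,0],[0.004,-0.0069,0],[0.004,-0.0069,0],[0.004,-0.0069,0],[0.004,-0.0069,0],[0,0,0]],"rotation":[[0,0,0],[0,0,0],[0,0,0],[0,0,0],[0,0,0],[0,0,0]]}'; python3 snap.py 9 wrist scene
python3 - <<'E'
import numpy as np
L=1.134-np.arange(0,1.41,0.1);b=95*np.c_[np.sin(L),np.cos(L)];d=np.diff(b,axis=0)
t=np.c_[-.5*d[:,0]-.866*d[:,1],.866*d[:,0]-.5*d[:,1]];print(np.round(t/1000,4).tolist())
E
```

```text
time: 13.7
eef_pos: [476.1, 120.4, 69.2]
ee_rot: [-90.0, 60.0, -78.1]
contact_force: [-0.3, 0.6, -0.0]
finger_gap: 0.4
13.8 J [ 18.  22. 108. -35.  60.  27.] tcp fix [190.2  -0.4  69.2] tip fix [184.7  -0.4  59.7] F [0.5 0.4 0.3]
[[-0.005, -0.008], [-0.0042, -0.0085], [-0.0033, -0.0089], [-0.0024, -0.0092], [-0.0015, -0.0094], [-0.0006, -0.0095], [0.0004, -0.0095], [0.0013, -0.0094], [0.0023, -0.0092], [0.0032, -0.009], [0.004, -0.0086], [0.0049, -0.0081], [0.0057, -0.0076], [0.0064, -0.007]]
```

View pics/wrist9.png

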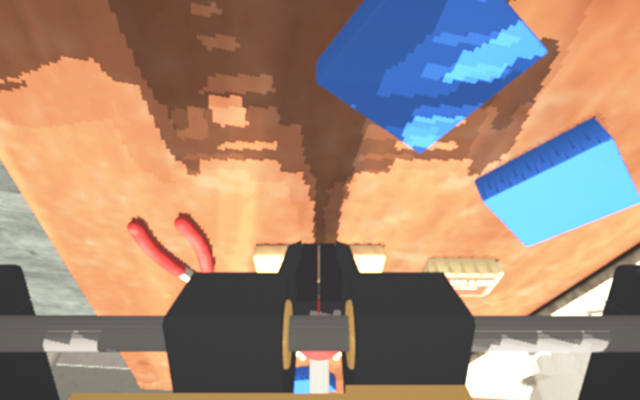

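```bash
python3 -m creep '{"offset":[[0,-0.005,0],[-0.005,-0.008,0],[-0.0042,-0.0085,0],[-0.0033,-0.0089,0],[-0.0024,-0.0092,0],[0,0,0]],"rotation":[[0,0,0],[0,0,0],[0,0,0],[0,0,0],[0,0,0],[0,0,0]]}'; python3 snap.py 10 wrist scene
```

```text
time: 14.55
eef_pos: [482.0, 96.1, 102.7]
ee_rot: [-89.8, 60.1, -77.8]
contact_force: [-0.7, 7.8, 1.5]
finger_gap: 0.1
14.65 J [ 15.  17. 108. -35.  61.  22.] tcp fix [164.9  -1.1 102.4] tip fix [159.4  -1.1  92.9] F [-1.7  9.   2.8]
```

View pics/wrist10.png

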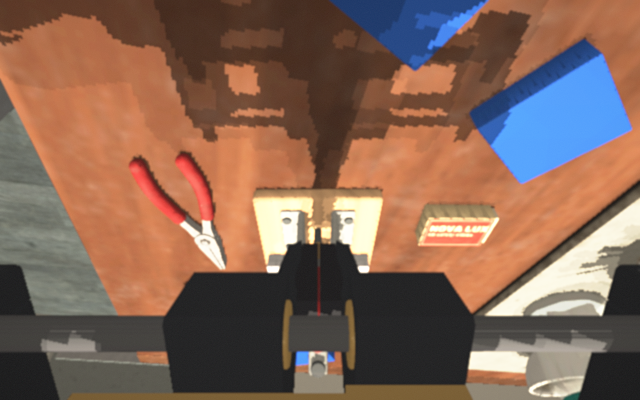

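```bash
python3 -m creep '{"offset":[[-0.0015,-0.0094,0],[-0.0006,-0.0095,0],[0.0004,-0.0095,0],[0.0013,-0.0094,0],[0,0,0]],"rotation":[[0,0,0],[0,0,0],[0,0,0],[0,0,0],[0,0,0]]}'; python3 snap.py 11 wrist scene top
```

```text
time: 15.28
eef_pos: [488.6, 62.4, 121.6]
ee_rot: [-90.0, 59.9, -78.0]
contact_force: [0.1, 2.2, 0.2]
finger_gap: 0.4
15.425 J [ 11.  14. 109. -35.  61.  18.] tcp fix [130.9  -0.4 121.2] tip fix [125.4  -0.4 111.6] F [ 0.1  1.6 -0.2]
```

View pics/wrist11.png

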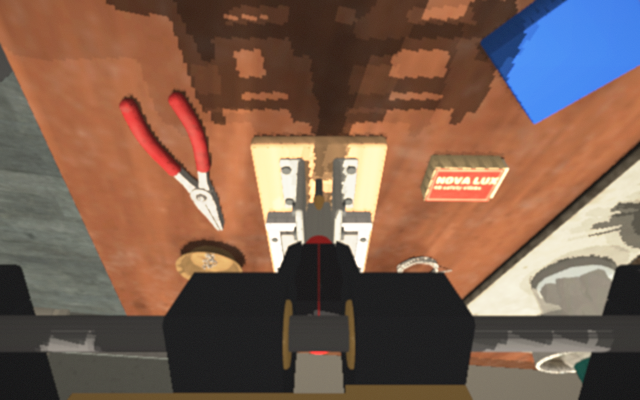

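View pics/scene11.png

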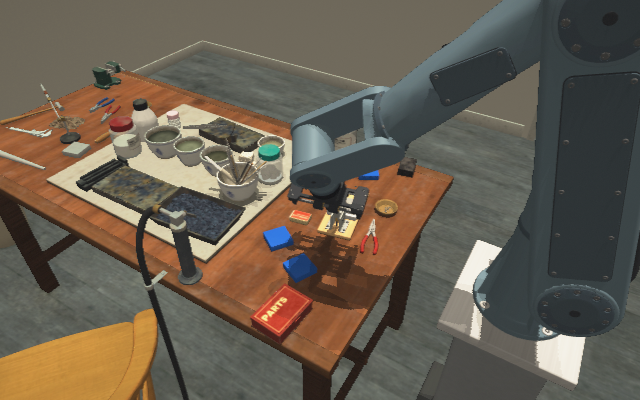

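Handle is rising with the fingers behind it, with the contact force fading. Continue past the dead point.

```bash
python3 -m creep '{"offset":[[0.0023,-0.0092,0],[0.0032,-0.009,0],[0.004,-0.0086,0],[0.0049,-0.0081,0],[0,0,0],[0,0,0]],"rotation":[[0,0,0],[0,0,0],[0,0,0],[0,0,0],[0,0,0],[0,0,0]]}'; python3 snap.py 12 wrist scene top
```

```text
time: 16.18
eef_pos: [496.0, 26.2, 126.2]
ee_rot: [-90.1, 60.0, -78.1]
contact_force: [1.4, -0.0, -0.4]
finger_gap: 0.6
16.325 J [  7.  13. 110. -36.  59.  14.] tcp fix [ 93.7  -0.4 126.2] tip fix [ 88.2  -0.3 116.7] F [0.2 0.6 0.4]
```

View pics/wrist12.png

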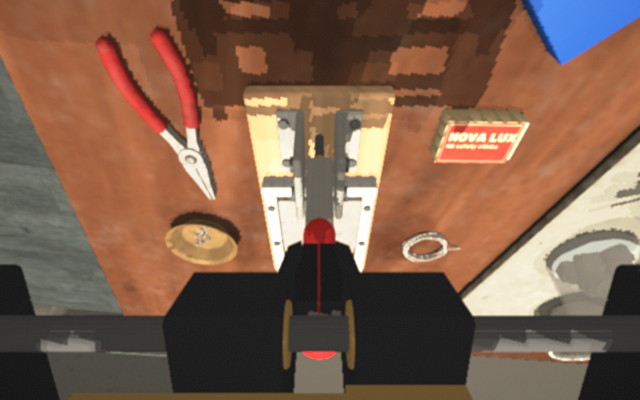

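```bash
python3 - <<'E'
import cv2
a=cv2.imread("pics/scene12.png")[145:295,240:440];cv2.imwrite("pics/s12z.png",cv2.resize(a,None,fx=4,fy=4,interpolation=cv2.INTER_CUBIC))
E
```

```text
(no output)
```

View pics/s12z.png

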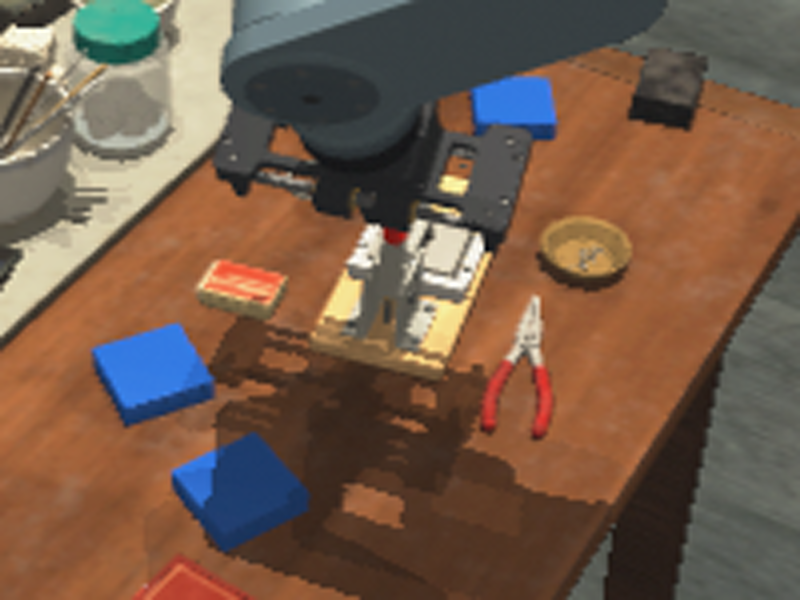

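```bash
python3 -m creep '{"offset":[[-0.005,0.0087,0],[-0.015,0.026,0],[-0.02,0.0346,0],[-0.04,0.01,0],[-0.05,0,0],[-0.05,0,0],[-0.05,0,0],[0,0,0],[0,0,0]],"rotation":[[0,0,0],[0,0,0],[0,0,0],[0,0,0],[0,0,0],[0,0,0],[0,0,0],[0,0,0],[0,0,0]]}'; python3 snap.py 13 wrist scene top; python3 - <<'E'
import cv2
a=cv2.imread("pics/scene13.png")[145:295,240:440];cv2.imwrite("pics/s13z.png",cv2.resize(a,None,fx=4,fy=4,interpolation=cv2.INTER_CUBIC))
E
```

```text
time: 17.45
eef_pos: [457.4, 206.4, 284.8]
ee_rot: [-90.2, 59.9, -78.1]
contact_force: [-0.1, 0.4, 0.2]
finger_gap: 0.6
17.6 J [ 27.   8.  95. -29.  86.  20.] tcp fix [276.7   0.3 283.9] tip fix [271.2   0.3 274.4] F [-0.3 -0.2 -0.1]
```

View pics/wrist13.png

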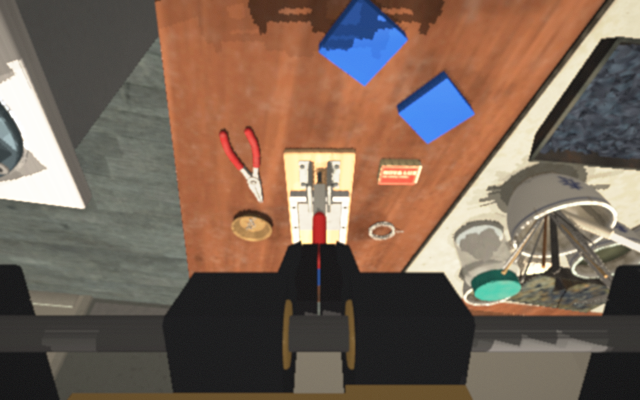

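View pics/s13z.png

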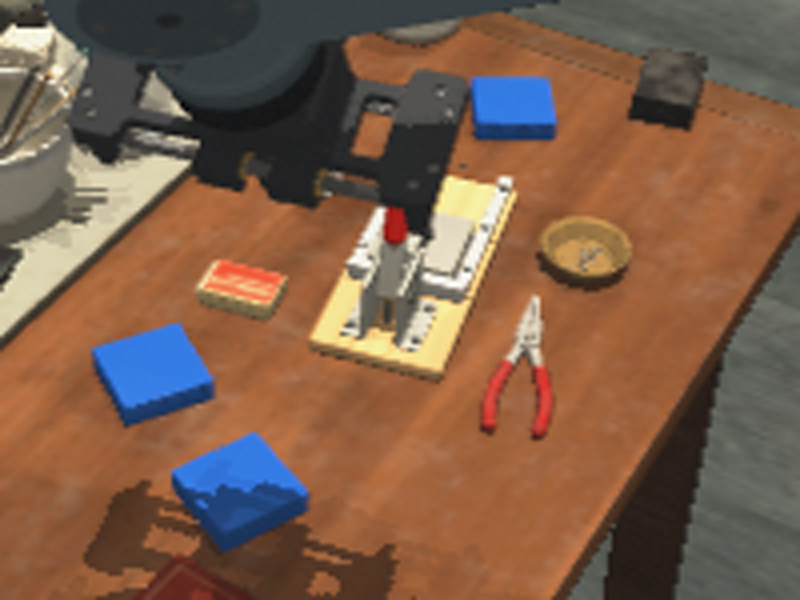

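View pics/top13.png

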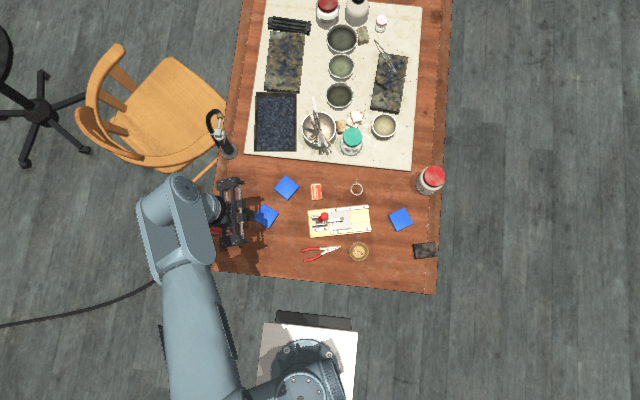

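```bash
python3 - <<'E'
from h import *
p=np.load("p.npy");T=load("top13")
print("locked",proj(T[0],T[1],fx2w(p,(59,0,138))),"upright",proj(T[0],T[1],fx2w(p,(84,0,141))))
print("block trailing corners", proj(T[0],T[1],fx2w(p,[(-32,32,30),(-32,-32,30)])))
for n in("top0","top13"):
  a=cv2.cvtColor(load(n)[2],cv2.COLOR_RGB2BGR)[185:265,280:400];cv2.imwrite(f"pics/{n}zz.png",cv2.resize(a,None,fx=6,fy=6,interpolation=cv2.INTER_CUBIC))
E
```

```text
locked [[323.85464995 215.57439612]] upright [[316.07427119 216.20225096]]
block trailing corners [[351.05890242 227.47760617]
 [348.91649914 209.17041627]]
```

View pics/top13zz.png

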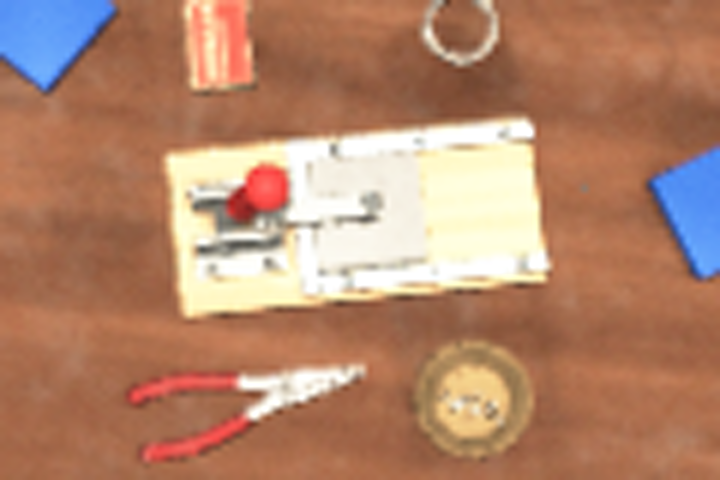

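View pics/top0zz.png

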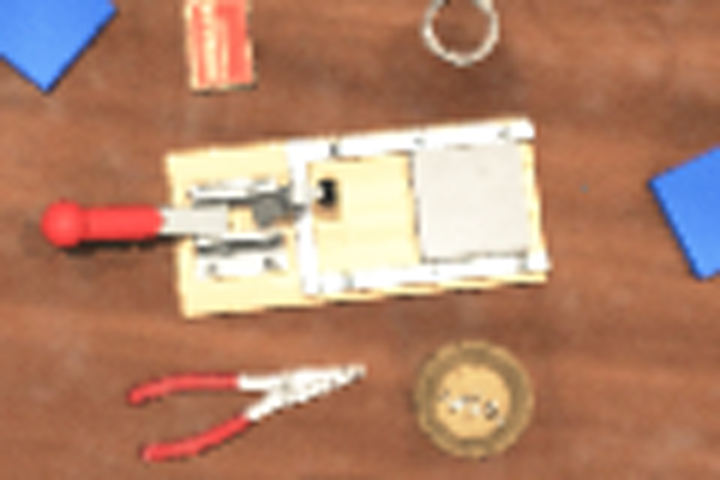

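The red ball is at pixel (324, 216). That matches the locked prediction (323.9, 215.6), not upright (316). The pad is down on the block, the block's rear edge is at column 350 as predicted for home, and the bystanders haven't moved.

```bash
python3 -c "
from station import *
print(close_job())"
```

```text
the job is handed in; nothing more can be done
None
```

I pushed the steel block along its channel until it was home against the stop, with the clamp still open. I then pushed the red handle up and over its dead point into lock, backed the arm off and handed in the job at about 17.6 s. No verdict was reported.

- **Block home:** at the end of the push the fingertips stopped advancing at fixture x = -41.0 mm, where I expected -40.8. The contact force then rose from about 5 N to 18 N. In the last overhead picture the block's rear edge was also where home predicts.
- **Handle locked:** in that picture the ball was within 1 pixel of its predicted locked position, about 8 pixels from upright. The arm was down over the middle of the block. I could not measure the pad's force, so I only judged that from the pictures.
- **Bystanders:** the matchbox, solder coil, pliers and dish were in the same places in the first and last overhead pictures. I did not compare the charcoal block and tin closely. No unexpected contact forces showed.
- **One disagreement:** the first fixture fit (overhead and scene cameras) and the wrist-camera fit differed by about 4 mm in world x. I used a value in between, which later aligned with the channel and the ball to within about 1 mm.

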